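# Put the wrench sockets back on their rail in order of size

### The job

Tidy the socket set: put the four loose steel sockets back into the grey plastic cups on the aluminium rail in order of size, the smallest socket in the smallest cup and so on up to the largest. Each must stand upright, hexagonal opening upward, right down on the floor of its own cup, and be let go.

Things in the scene. Friction and masses are not known exactly. Their poses are not given: they have to be found in the camera images.
- socket_small: the smallest of four bright steel sockets: round upright sleeve, 28 mm outside diameter, 44 mm tall, 110 g, 19 mm hexagonal opening upward; stands loose on the bench. Origin: centre of its underside, z up its axis. Grasp it round the outside, from any side, 24 mm or more above its underside so the fingertips clear the cup rim. Clutter nearby is low but for a 136 mm oil can behind
- socket_medium: the second smallest of four bright steel sockets: round upright sleeve, 36 mm outside diameter, 48 mm tall, 180 g, 24 mm hexagonal opening upward; stands loose on the bench. Origin: centre of its underside, z up its axis. Grasp it round the outside, from any side, 24 mm or more above its underside so the fingertips clear the cup rim
- socket_large: the second largest of four bright steel sockets: round upright sleeve, 44 mm outside diameter, 54 mm tall, 290 g, 30 mm hexagonal opening upward; stands loose on the bench. Origin: centre of its underside, z up its axis. Grasp it round the outside, from any side, 24 mm or more above its underside so the fingertips clear the cup rim
- socket_largest: the largest of four bright steel sockets: round upright sleeve, 52 mm outside diameter, 60 mm tall, 420 g, 36 mm hexagonal opening upward; stands loose on the bench. Origin: centre of its underside, z up its axis. Grasp it round the outside, from any side, 24 mm or more above its underside so the fingertips clear the cup rim
- cup_small: the smallest of four black cups in a row on a fixed aluminium rail, for the 28 mm socket. Well 34 mm wide, mouth flared to 42, rim 46 outside. Origin: centre of underside, 12 mm over the bench, z up, x along the rail towards the largest cup. Floor 3, flare from 10, rim 20 mm above it. Rims nearly touch (centres 50 to 72 apart): put fingers on the rail's long sides, closing along y
- cup_medium: the second smallest of four black cups in a row on a fixed aluminium rail, for the 36 mm socket. Well 42 mm wide, mouth flared to 50, rim 54 outside. Origin: centre of underside, 12 mm over the bench, z up, x along the rail towards the largest cup. Floor 3, flare from 10, rim 20 mm above it. Rims nearly touch (centres 50 to 72 apart): put fingers on the rail's long sides, closing along y
- cup_large: the second largest of four black cups in a row on a fixed aluminium rail, for the 44 mm socket. Well 50 mm wide, mouth flared to 58, rim 62 outside. Origin: centre of underside, 12 mm over the bench, z up, x along the rail towards the largest cup. Floor 3, flare from 10, rim 20 mm above it. Rims nearly touch (centres 50 to 72 apart): put fingers on the rail's long sides, closing along y
- cup_largest: the largest of four black cups in a row on a fixed aluminium rail, for the 52 mm socket. Well 58 mm wide, mouth flared to 66, rim 70 outside. Origin: centre of underside, 12 mm over the bench, z up, x along the rail towards the largest cup. Floor 3, flare from 10, rim 20 mm above it. Rims nearly touch (centres 50 to 72 apart): put fingers on the rail's long sides, closing along y

How it is judged:
At the end, for the whole second after the job is handed in: Each of the four sockets stands in the cup of its own size: centre within 6 mm of the cup's axis, underside less than 7 mm above the cup's underside (the floor is at 3 mm), hexagonal opening up and upright within 0.1 rad, at rest (horizontal distance between socket_small and cup_small below 0.006 m and z of socket_small in the frame of cup_small between 0 and 0.007 m and angle between each of socket_small, socket_medium, socket_large, socket_largest's own z axis and vertical below 0.1 rad and linear speed of each of socket_small, socket_medium, socket_large, socket_largest below 0.02 m/s and horizontal distance between socket_medium and cup_medium below 0.006 m and z of socket_medium in the frame of cup_medium between 0 and 0.007 m and horizontal distance between socket_large and cup_large below 0.006 m and z of socket_large in the frame of cup_large between 0 and 0.007 m and horizontal distance between socket_largest and cup_largest below 0.006 m and z of socket_largest in the frame of cup_largest between 0 and 0.007 m); the robot touches nothing.
It also fails if it takes over 99 s, if anything falls off the work surface, if the arm or the gripper's body presses on something with over 40 N, if the wrist force passes 120 N, or if a joint passes its speed limit or range.

### The arm

A 6-joint arm with a two-finger parallel gripper is mounted at the origin on a cart in front of the work surface, level with it; the furniture and walls round the work are solid. World frame = base frame: x ahead of the robot, y to its left, z up, the work surface at z = 0. Lengths are in m, angles in rad, forces in N, time in s.
With the tool pointing down it reaches from about 0.225 to 0.875 m from the base axis. Payload 3.4 kg.
Tool frame: the origin (TCP) lies midway between the tips of the shut fingers; the grasp point (between the pads) lies 19 mm behind it (pinch_z is the distance from the TCP to the grasp point, in m); z points along the fingers, y is the line along which they close (so a half turn about z gives the same grasp; the last joint's range is limited). The gripper opens to 85 mm and grips with 20 to 120 N. Pads are 22 mm wide; open, the fingers measure 114 mm over their backs; the gripper's body (76 mm by 85 mm) begins 54 mm behind the grasp point. The pads swing forward as they close: fully open they stand 13 mm farther back than shut.
Start: joints at [-1.424, 0.276, 1.505, -0, 1.361, -0.121], TCP at [0.152, -0.555, 0.231] pointing down, gripper open.
Joint ranges: [-2.89, 2.89], [-0.75, 2.08], [0.22, 2.7], [-1.18, 4.32], [0.11, 2.71], [-2.7, 2.7]. Speed limits (rad/s): [2.57, 2.57, 3.14, 3.14, 3.14, 3.14].

### API

Orientations are given as a unit quaternion [w, x, y, z].
In Python, from rig import get_state, get_image, sign_off, pinch_z gives the robot as it stands.
- The arm moves only by the tool send_rows, never from a script. Its argument "steps" is one flat list of numbers, 5 for each row, row after row: the gripper's target within -1 to 1 (fully open at 1, half-way at 0, shut at -1), then the shift along the tool's x, y, z in cm, then the turn about the tool's z in degrees. In form: [gripper, x, y, z, roll, gripper, x, y, z, roll, ...]. A call has 1 to 12 rows; each row shifts and turns the commanded pose from where the row before left it, along the tool's axes as they then stand; what a row does not reach is not made up. A row lasts 1/10 s, in which the tool goes at most 50 mm and 8.59 degrees, less where a joint would pass 70% of its speed; a pose out of reach is approached as far as the arm can. A call is refused whole if a number of a shift passes 5 or a number of a turn 8.59, either way. A call with a gripper value outside its range is refused whole. The fingers move at their own pace and stop on an object; "newtons" is the grip in N (left out, the last holds). Time passes only in rows, so rows that do not move let the fingers close. It gives the time, the measured TCP pose, the force, the opening and the grip force at its end, in the units of the state.
- get_state(): the state, without advancing time (a new reading comes with each control period).
- get_image(name): name is "scene" or "top"; returns a dict with "color" (480x640x3 uint8, red, green, blue), "mtx" (3x3 intrinsics, pixels), "T" (4x4, takes a point from camera to world coordinates). Camera axes: x right, y down, z forward; pixel columns grow to the right and rows downward; lengths in m; the calibration is good to about 2 mm. A picture is of the moment at which its call begins. There is no depth.
- sign_off(): hands the job in; it is judged then, once.
The state is a dict: "clock": time; "qpos": joint angles; "qd": joint speeds; "effort": joint torques, N m; "position": TCP position; "ee_rot": TCP orientation; "contact_force": force on the tool from outside, world axes, zero at the start; "moment": the same for the moment, N m; "width": finger opening in m; "gripper_force": force on a finger pad.
Only numpy, scipy, OpenCV 4.12 (cv2) and the standard library are available. Lean on these libraries where they do the work, as an engineer would, in place of code of your own. Each camera call takes 0.05 s, during which the arm holds its last target. There are 200 camera calls.

## Working session

There is one attempt and no reset: what is moved stays moved. The work goes in short steps, Python scripts to look and compute and a tool call to move; the robot and the scene stay as the last step left them, time stands still between calls to the robot, and variables do not carry over. Pictures are saved under pics/ and viewed, at most 14 in all, crops included, and the job is handed in when it is done.

Besides the shell and the picture viewer there is one more tool, called after "Call:" as a command line: name --argument value ..., lists and objects as JSON in quotes. send_rows: Moves the arm, as the interface text tells. Its arguments: {"type":"object","properties":{"steps":{"type":"array"},"newtons":{"type":"number"}},"required":["steps"]}

```bash
mkdir -p pics; python3 - <<'E'
from rig import *
import cv2,numpy as np
s=get_state();print({k:np.round(v,3) for k,v in s.items()},pinch_z)
for n in("scene","top"):
    d=get_image(n);cv2.imwrite(f"pics/{n}0.png",d["color"][...,::-1]);print(n,d["mtx"].round(1).tolist(),d["T"].round(3).tolist())
E
```

```text
{'clock': np.float64(0.0), 'qpos': array([-1.424,  0.277,  1.506, -0.   ,  1.361, -0.121]), 'qd': array([-0.   ,  0.001,  0.   , -0.002, -0.001,  0.001]), 'effort': array([-0.0000e+00, -4.1677e+01, -2.4581e+01,  0.0000e+00,  1.1000e-02,
        0.0000e+00]), 'position': array([ 0.152, -0.554,  0.23 ]), 'ee_rot': array([-0.001,  0.991,  0.134, -0.   ]), 'contact_force': array([ 0.329,  0.154, -0.007]), 'moment': array([ 0.015, -0.001,  0.001]), 'gripper_force': np.float64(0.0), 'width': np.float64(0.086)} 0.0187
scene [[461.8, 0.0, 316.3], [0.0, 461.8, 235.3], [0.0, 0.0, 1.0]] [[-0.871, -0.392, 0.297, 0.26], [-0.492, 0.673, -0.553, 0.296], [0.017, -0.628, -0.778, 0.713], [0.0, 0.0, 0.0, 1.0]]
top [[457.3, 0.0, 319.8], [0.0, 457.3, 231.7], [0.0, 0.0, 1.0]] [[0.007, -0.997, 0.075, 0.46], [-0.999, -0.01, -0.032, -0.16], [0.033, -0.074, -0.997, 0.887], [0.0, 0.0, 0.0, 1.0]]
```

View pics/top0.png

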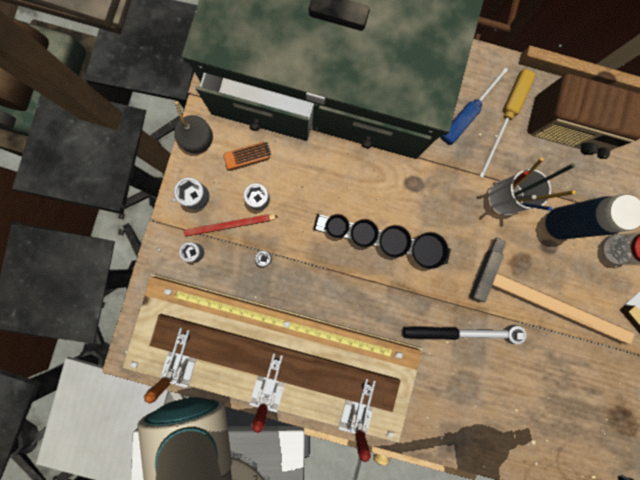

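View pics/scene0.png

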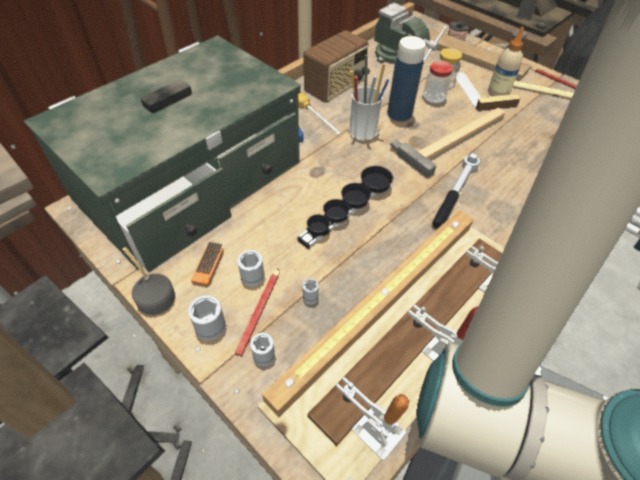

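The top view shows the sockets at about (190,194) largest, (256,196) large, (191,253) medium and (263,259) small. The cups run from (337,227) to (430,250). I'll triangulate rough positions and overlay the models on enlarged crops to refine them.

```bash
cat >h.py <<'E'
from rig import *
import cv2,numpy as np
def ray(d,p,z):
    K,T=d["mtx"],d["T"];v=T[:3,:3]@np.linalg.inv(K)@[p[0],p[1],1];o=T[:3,3]
    return (o+v*(z-o[2])/v[2])[:2]
def proj(d,P):
    K,T=d["mtx"],d["T"];c=(np.asarray(P)-T[:3,3])@T[:3,:3];q=c@K.T
    return q[:,:2]/q[:,2:]
def circ(x,y,z,r):
    a=np.linspace(0,2*np.pi,60);return np.c_[x+r*np.cos(a),y+r*np.sin(a),0*a+z]
D=dict(small=(.028,.044),medium=(.036,.048),large=(.044,.054),largest=(.052,.060))
CR=dict(small=.046,medium=.054,large=.062,largest=.070)
def overlay(d,box,s,items,fn):
    x0,y0,x1,y1=box;im=cv2.resize(d["color"][y0:y1,x0:x1,::-1],None,fx=s,fy=s,interpolation=cv2.INTER_CUBIC)
    for c,col in items:
        q=((proj(d,c)-[x0,y0]+.5)*s-.5)
        cv2.polylines(im,[np.round(q).astype(int)],True,col,1)
    cv2.imwrite(fn,im);return im
E
cat >m.py <<'E'
from h import *
t,s=get_image("top"),get_image("scene")
tp=dict(small=(263,257.5),medium=(191,252),large=(256.5,195.5),largest=(190.5,193.5))
cp=dict(small=(337,226),medium=(364,234),large=(395,241),largest=(430,250))
it=[]
for k in tp:
    d,h=D[k];x,y=ray(t,tp[k],h);print(k,x.round(4),y.round(4))
    it+=[(circ(x,y,h,d/2),(0,0,255)),(circ(x,y,0,d/2),(0,255,0))]
    x,y=ray(t,cp[k],.032);print(' cup',x.round(4),y.round(4));it+=[(circ(x,y,.032,CR[k]/2),(0,0,255))]
a=overlay(t,(165,165,285,275),5,it,"pics/a.png")
b=overlay(t,(310,205,460,275),5,it,"pics/b.png")
overlay(s,(180,160,400,370),2.8 and 3,it,"pics/c.png")
cv2.imwrite("pics/ab.png",cv2.resize(np.vstack([np.pad(a,((0,0),(0,150),(0,0))),b]),None,fx=.66,fy=.66,interpolation=cv2.INTER_AREA))
E
python3 m.py
```

```text
small 0.4746 -0.0832
 cup 0.535 -0.2196
medium 0.4834 0.047
 cup 0.5204 -0.2706
large 0.5875 -0.0703
 cup 0.5078 -0.3291
largest 0.5888 0.0479
 cup 0.4914 -0.3954
```

View pics/ab.png

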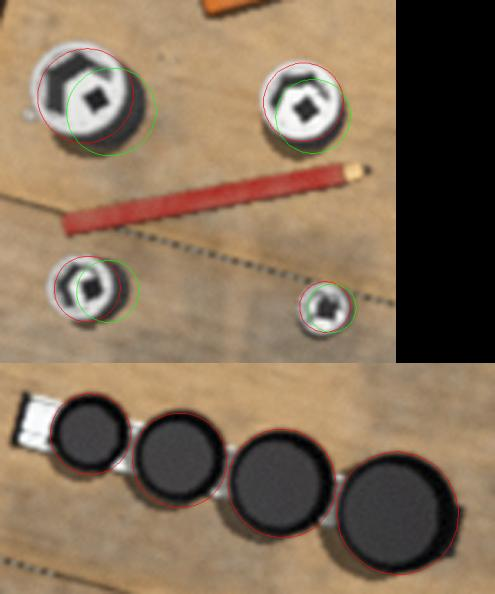

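View pics/c.png

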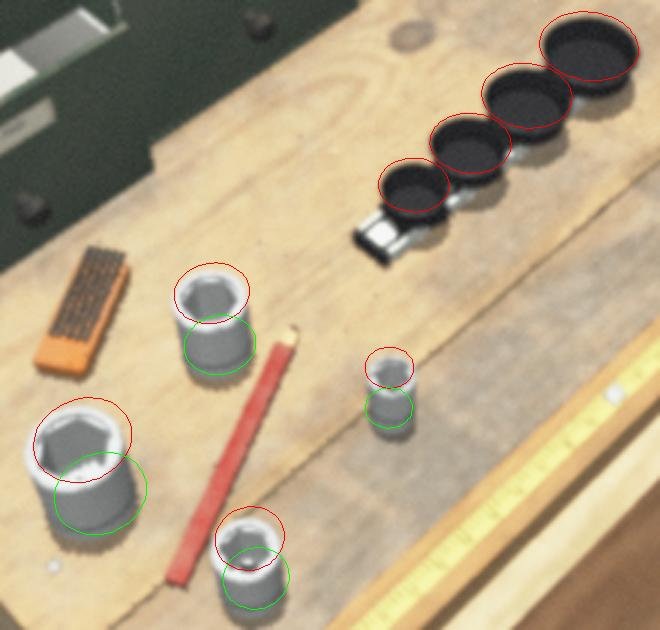

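The overlays on the top view are about 1.5 px off on the sockets. The scene view shows a common shift of about 1.5 px on the cups as well, which is calibration. I'll refine automatically per camera using the rim gradient.

```bash
cat >>h.py <<'E'
from scipy.ndimage import map_coordinates,gaussian_filter
def fit(d,x,y,z,r,sign,w=.007,dark=False):
    "rim centre in world: best signed radial gradient along the projected rim circle"
    g=gaussian_filter(d["color"].astype(float).min(2) if not dark else d["color"].astype(float)[...,0],.6)
    f=lambda X,Y,R:map_coordinates(g,proj(d,circ(X,Y,z,R))[:,::-1].T,order=1)
    best=max(((np.clip(sign*(f(x+a,y+b,r-.0013)-f(x+a,y+b,r+.0013)),-40,40).mean(),x+a,y+b)
       for a in np.arange(-w,w+1e-6,.0005) for b in np.arange(-w,w+1e-6,.0005)))
    return np.array(best)
E
cat >>m.py <<'E'
print()
it=[];it2=[]
for k in tp:
    h=D[k][1];x,y=ray(t,tp[k],h);A=fit(t,x,y,h,D[k][0]/2-.0005,1);B=fit(s,x,y,h,D[k][0]/2-.0005,1)
    print(k,A.round(4),B.round(4));it+=[(circ(A[1],A[2],h,D[k][0]/2),(0,0,255))];it2+=[(circ(B[1],B[2],h,D[k][0]/2),(0,0,255))]
for k in tp:
    x,y=ray(t,cp[k],.032);A=fit(t,x,y,.032,CR[k]/2,-1,dark=True);B=fit(s,x,y,.032,CR[k]/2,-1,dark=True)
    print(k,A.round(4),B.round(4));it+=[(circ(A[1],A[2],.032,CR[k]/2),(0,0,255))];it2+=[(circ(B[1],B[2],.032,CR[k]/2),(0,0,255))]
a=overlay(t,(165,165,285,275),3,it,"pics/a.png")
b=overlay(t,(310,205,460,275),3,it,"pics/b.png")
c=overlay(s,(180,160,400,370),2,it2,"pics/c.png")
L=np.vstack([np.pad(a,((0,0),(0,450-360),(0,0))),b]);H=L.shape[0]
c=c[:H];c=np.pad(c,((0,H-c.shape[0]),(0,0),(0,0)));R=np.hstack([L,c]);print(R.shape)
cv2.imwrite("pics/d.png",cv2.resize(R,None,fx=800/R.shape[1],fy=800/R.shape[1]))
E
python3 m.py|sed '1,/^$/d'
```

```text
small [39.9083  0.4736 -0.0817] [21.5001  0.4706 -0.0787]
medium [39.9082  0.4844  0.052 ] [40.      0.4814  0.053 ]
large [40.      0.5905 -0.0678] [31.5255  0.586  -0.0658]
largest [39.901   0.5943  0.0529] [36.7059  0.5903  0.0544]
small [39.6527  0.5365 -0.2196] [22.8806  0.531  -0.2126]
medium [37.4146  0.5234 -0.2711] [21.4713  0.5179 -0.2636]
large [36.9754  0.5083 -0.3291] [21.7691  0.5043 -0.3221]
largest [37.4597  0.4909 -0.3959] [27.4726  0.4869 -0.3884]
(540, 890, 3)
```

View pics/d.png

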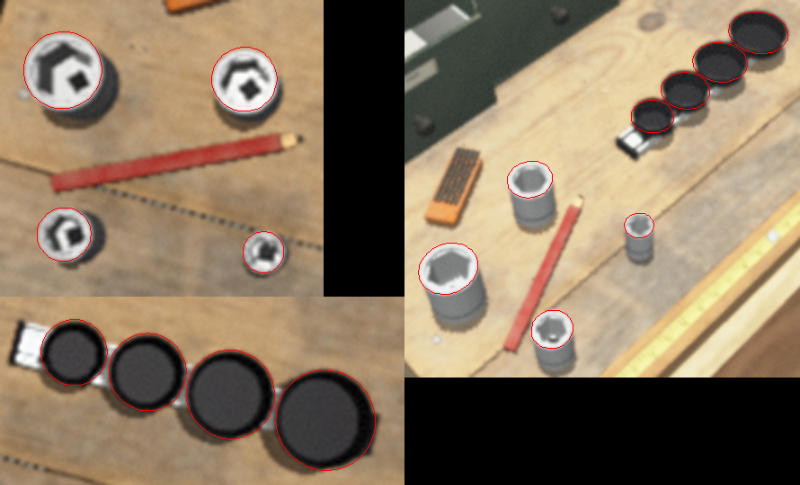

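Both cameras agree to a few mm and the cup spacings come out at 53, 60 and 69 mm, as they should. I'll start from the averages and begin with the largest socket, closing along y because the oil can stands behind it.

Call:
send_rows --steps '[1, 2.93, -2.35, 0, 0, 1, 2.93, -2.35, 0, 0, 1, 2.93, -2.35, 0, 0, 1, 2.93, -2.35, 0, 0, 1, 2.93, -2.35, 0, 0, 1, 2.93, -2.35, 0, 0, 1, 2.93, -2.35, 0, 0, 1, 2.93, -2.35, 0, 0, 1, 2.93, -2.35, 0, 0, 1, 2.93, -2.35, 0, 0]' --newtons 50

```text
clock: 1.3
position: [0.3732, -0.2491, 0.2315]
ee_rot: [0.0, 0.991, 0.133, 0.0]
contact_force: [0.7, -1.1, 0.7]
width: 0.0855
gripper_force: 0.0
```

Call:
send_rows --steps '[1, 2.93, -2.35, 0, 0, 1, 2.93, -2.35, 0, 0, 1, 2.93, -2.35, 0, 0, 1, 2.93, -2.35, 0, 0, 1, 2.93, -2.35, 0, 0, 1, 2.93, -2.35, 0, 0, 1, 2.93, -2.35, 0, 0, 1, 2.93, -2.35, 0, 0, 1, 2.93, -2.35, 0, 0, 1, 2.93, -2.35, 0, 0, 1, 0, 0, 0, 0, 1, 0, 0, 0, 0]'

```text
clock: 2.5
position: [0.5928, 0.0542, 0.2307]
ee_rot: [0.0, 0.991, 0.134, -0.001]
contact_force: [-0.4, -0.4, -0.3]
width: 0.0852
gripper_force: 0.0
```

```bash
cat >g.py <<'E'
from rig import *
import sys,numpy as np
from scipy.spatial.transform import Rotation as R
s=get_state();q=s["ee_rot"];M=R.from_quat([*q[1:],q[0]]).as_matrix()
yaw=np.degrees(np.arctan2(M[1,1],M[0,1]));p=s["position"]
print("clk",s["clock"].round(2),"p",p.round(4),"yaw",yaw.round(2),"tilt",M[:,2].round(3),"w",s["width"].round(4),"F",s["contact_force"].round(1),"gf",round(float(s["gripper_force"]),1),"q",s["qpos"].round(2))
a=[float(v) for v in sys.argv[1:]]
for i in range(0,len(a),4):   # targets x y z yaw: shift in tool axes AFTER rolling to yaw
    x,y,z,w=a[i:i+4];n=[0,0];c=np.radians(w);Y=np.array([np.cos(c),np.sin(c)]);X=np.array([-Y[1],Y[0]])
    d=np.array([x,y,z])-p;print("roll",round(yaw-w,2),"cm x,y,z",(100*np.array([d[:2]@X,d[:2]@Y,-d[2]])).round(2));p=np.array([x,y,z]);yaw=w
E
python3 g.py .592 .0535 .024 -74.6
```

```text
Traceback (most recent call last):
  File "g.py", line 6, in <module>
    print("clk",s["clock"].round(2),"p",p.round(4),"yaw",yaw.round(2),"tilt",M[:,2].round(3),"w",s["width"].round(4),"F",s["contact_force"].round(1),"gf",round(float(s["gripper_force"]),1),"q",s["qpos"].round(2))
                ^^^^^^^^^^^^^^^^
AttributeError: 'float' object has no attribute 'round'
```

Call:
send_rows --steps '[1, 0, 0, 3, 0, 1, 0, 0, 3, 0, 1, 0, 0, 3, 0, 1, 0, 0, 3, 0, 1, 0, 0, 3, 0, 1, 0, 0, 2.5, 0, 1, 0, 0, 2, 0, 1, 0, 0, 1, 0, 1, 0, 0, 0, 0]'

```text
clock: 3.4
position: [0.5914, 0.0528, 0.0253]
ee_rot: [-0.0, 0.991, 0.133, -0.002]
contact_force: [-0.6, -0.1, -0.1]
width: 0.0856
gripper_force: 0.0
```

```bash
sed -i 's/s\["clock"\].round(2)/s["clock"]/;s/s\["width"\].round(4)/s["width"]/' g.py; python3 g.py .592 .0535 .024 -74.6; python3 - <<'E'
from h import *
a=get_image("top")["color"][100:280,110:310,::-1];b=get_image("scene")["color"][200:380,120:320,::-1]
cv2.imwrite("pics/e.png",cv2.resize(np.hstack([a,b]),None,fx=2,fy=2,interpolation=cv2.INTER_CUBIC))
E
```

```text
clk 3.4 p [0.5914 0.0528 0.0253] yaw -74.72 tilt [-0.003 -0.    -1.   ] w 0.08560324228421917 F [-0.6 -0.1 -0.1] gf 0.0 q [-0.03  0.48  1.74 -0.    0.92  1.28]
roll -0.12 cm x,y,z [ 0.07 -0.05  0.13]
```

View pics/e.png

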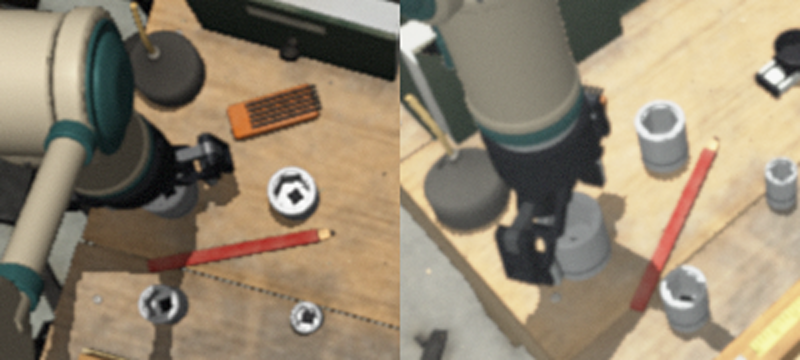

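The fingers straddle the largest socket: in the right half it stands between them at (575,235), and the can is clear at (165,65). Closing.

Call:
send_rows --steps '[-1, 0, 0, 0, 0, -1, 0, 0, 0, 0, -1, 0, 0, 0, 0, -1, 0, 0, 0, 0, -1, 0, 0, 0, 0, -1, 0, 0, 0, 0, -1, 0, 0, 0, 0]'

```text
clock: 4.2
position: [0.5937, 0.0539, 0.0276]
ee_rot: [0.0, 0.991, 0.134, 0.001]
contact_force: [-1.2, -0.0, 5.7]
width: 0.0506
gripper_force: 52.8
```

Call:
send_rows --steps '[-1, 0, 0, -1, 0, -1, 0, 0, -2, 0, -1, 0, 0, -3, 0, -1, 0, 0, -3, 0, -1, 0, 0, -2, 0, -1, 0, 0, -1, 0, -1, 0, 0, 0, 0, -1, 0, 0, 0, 0]'

```text
clock: 5.0
position: [0.5919, 0.0538, 0.1451]
ee_rot: [-0.0, 0.991, 0.134, -0.001]
contact_force: [-0.1, 0.1, -4.4]
width: 0.0508
gripper_force: 52.9
```

```bash
python3 g.py .489 -.392 .145 -14.5; python3 - <<'E'
from h import *
a=get_image("top")["color"][100:280,110:310,::-1];b=get_image("scene")["color"][200:380,120:320,::-1]
cv2.imwrite("pics/f.png",cv2.resize(np.hstack([a,b]),None,fx=2,fy=2,interpolation=cv2.INTER_CUBIC))
E
```

```text
clk 5.0 p [0.5919 0.0538 0.1451] yaw -74.65 tilt [-0.002 -0.    -1.   ] w 0.05083073108007452 F [-0.1  0.1 -4.4] gf 52.9 q [-0.03  0.36  1.6  -0.    1.18  1.28]
roll -60.15 cm x,y,z [-4.574e+01  1.200e+00  1.000e-02]
```

View pics/f.png

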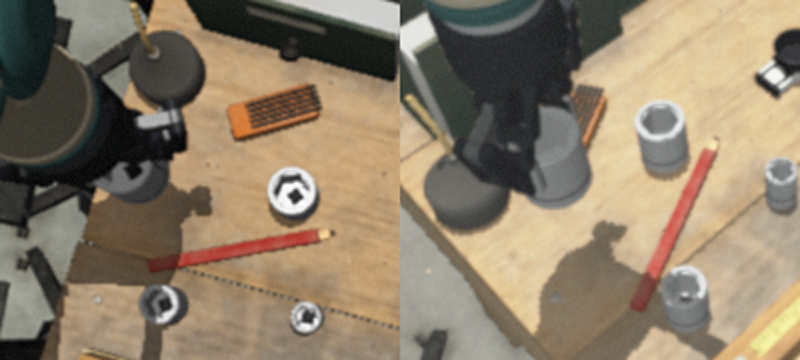

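Held (width 51 mm, load 4.4 N ≈ 0.42 kg). I'll turn to the rail's angle and carry it over.

Call:
send_rows --steps '[-1, 0, 0, 0, -8.59, -1, 0, 0, 0, -8.59, -1, 0, 0, 0, -8.59, -1, 0, 0, 0, -8.59, -1, 0, 0, 0, -8.59, -1, 0, 0, 0, -8.59, -1, 0, 0, 0, -8.59, -1, -1.5, 0, 0, 0, -1, -3, 0, 0, 0, -1, -3.5, 0, 0, 0, -1, -3.5, 0, 0, 0]'

```text
clock: 6.2
position: [0.5627, -0.0592, 0.1453]
ee_rot: [-0.0, 0.792, 0.611, -0.001]
contact_force: [-0.0, 1.0, -3.3]
width: 0.0506
gripper_force: 52.7
```

Call:
send_rows --steps '[-1, -3.5, 0, 0, 0, -1, -3.5, 0, 0, 0, -1, -3.5, 0.3, 0, 0, -1, -3.5, 0.3, 0, 0, -1, -3.5, 0.3, 0, 0, -1, -3.5, 0.3, 0, 0, -1, -3.5, 0, 0, 0, -1, -3.5, 0, 0, 0, -1, -3.2, 0, 0, 0, -1, -2, 0, 0, 0, -1, -1, 0, 0, 0, -1, 0, 0, 0, 0]'

```text
clock: 7.4
position: [0.4892, -0.3924, 0.1458]
ee_rot: [-0.0, 0.792, 0.611, -0.0]
contact_force: [0.3, -0.2, -3.6]
width: 0.0503
gripper_force: 52.8
```

```bash
python3 g.py .489 -.392 .075 -14.5; python3 - <<'E'
from h import *
a=get_image("top")["color"][170:320,320:520,::-1];b=get_image("scene")["color"][100:250,280:480,::-1]
cv2.imwrite("pics/g.png",cv2.resize(np.hstack([a,b]),None,fx=2,fy=2,interpolation=cv2.INTER_CUBIC))
E
```

```text
clk 7.4 p [ 0.4892 -0.3924  0.1458] yaw -14.67 tilt [-0.001  0.001 -1.   ] w 0.05034517747165196 F [ 0.3 -0.2 -3.6] gf 52.8 q [-0.79  0.41  1.52  0.    1.21 -0.53]
roll -0.17 cm x,y,z [ 0.03 -0.03  7.08]
```

View pics/g.png

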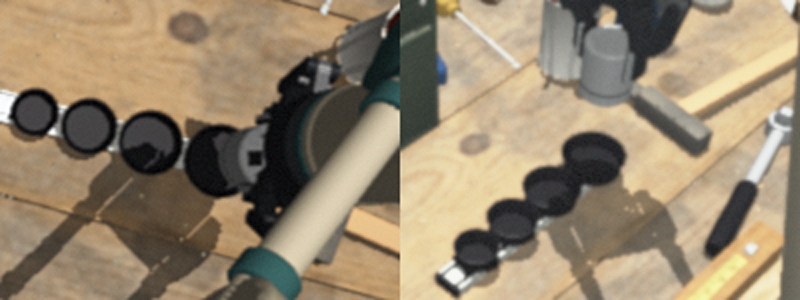

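Socket hangs straight by the largest cup (scene crop, socket (607,65), cup (593,155)). I'll lower it to just above the rim and compare them there.

Call:
send_rows --steps '[-1, 0, 0, 1, 0, -1, 0, 0, 2, 0, -1, 0, 0, 2, 0, -1, 0, 0, 1.5, 0, -1, 0, 0, 0.8, 0, -1, 0, 0, 0, 0, -1, 0, 0, 0, 0]'

```text
clock: 8.2
position: [0.4904, -0.3914, 0.0737]
ee_rot: [0.0, 0.791, 0.612, 0.0]
contact_force: [0.5, -0.3, -3.0]
width: 0.0508
gripper_force: 52.9
```

```bash
python3 g.py; python3 - <<'E'
from h import *
s=get_image("scene");z=.0725-.026+.06
B=fit(s,.489,-.392,z,.0255,1,w=.01);print(B.round(4), "cup scene .4869 -.3884")
x,y=B[1:]
it=[(circ(x,y,z,.026),(0,0,255)),(circ(x,y,z-.06,.026),(0,255,0)),(circ(.4869,-.3884,.032,.035),(255,0,0))]
b=overlay(s,(320,90,460,220),4,it,"pics/h.png")
t=get_image("top");x,y=.489,-.392
it=[(circ(x,y,z,.026),(0,0,255)),(circ(x,y,z-.06,.026),(0,255,0)),(circ(.4909,-.3959,.032,.035),(255,0,0))]
a=overlay(t,(390,200,460,330),4,it,"pics/h1.png")
o=np.hstack([b,a]);cv2.imwrite("pics/h.png",cv2.resize(o,None,fx=.95,fy=.95))
E
```

```text
clk 8.2 p [ 0.4904 -0.3914  0.0737] yaw -14.49 tilt [ 0.001 -0.    -1.   ] w 0.050822775469161356 F [ 0.5 -0.3 -3. ] gf 52.9 q [-0.78  0.47  1.61  0.    1.06 -0.53]
[12.3349  0.489  -0.3895] cup scene .4869 -.3884
```

View pics/h.png

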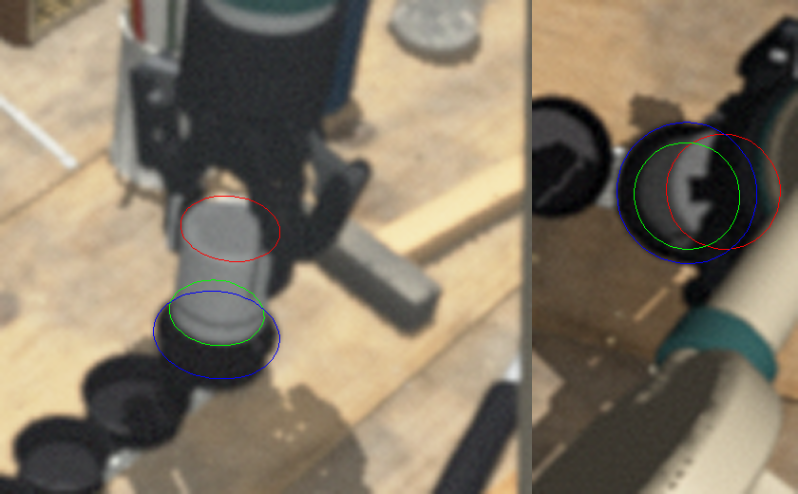

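The socket's underside sits within about 2 mm of the cup axis in both views (green versus blue circles), which the flare can take. I'll lower it slowly and watch the force.

Call:
send_rows --steps '[-1, 0, -0.1, 0.5, 0, -1, 0, 0, 0.5, 0, -1, 0, 0, 0.5, 0, -1, 0, 0, 0.4, 0, -1, 0, 0, 0.3, 0, -1, 0, 0, 0.3, 0, -1, 0, 0, 0, 0]'

```text
clock: 9.0
position: [0.4888, -0.3912, 0.0478]
ee_rot: [-0.0, 0.791, 0.612, -0.0]
contact_force: [0.2, -0.5, -3.3]
width: 0.0507
gripper_force: 52.9
```

Call:
send_rows --steps '[-1, 0, 0, 0.2, 0, -1, 0, 0, 0.2, 0, -1, 0, 0, 0.1, 0, -1, 0, 0, 0.1, 0, -1, 0, 0, 0, 0]'

```text
clock: 9.5
position: [0.4889, -0.3914, 0.0427]
ee_rot: [0.0, 0.791, 0.612, -0.0]
contact_force: [-1.0, 0.6, -0.8]
width: 0.0504
gripper_force: 53.2
```

Call:
send_rows --steps '[-1, 0, 0, 0.1, 0, -1, 0, 0, 0, 0, 1, 0, 0, 0, 0, 1, 0, 0, 0, 0, 1, 0, 0, 0, 0, 1, 0, 0, 0, 0, 1, 0, 0, 0, 0, 1, 0, 0, -1, 0, 1, 0, 0, -3, 0, 1, 0, 0, -4, 0, 1, 0, 0, -3, 0, 1, 0, 0, 0, 0]'

```text
clock: 10.7
position: [0.4914, -0.3938, 0.1574]
ee_rot: [0.006, 0.791, 0.612, 0.001]
contact_force: [0.1, -0.4, -0.2]
width: 0.0851
gripper_force: 0.0
```

```bash
python3 g.py .588 -.067 .024 -14.5; python3 - <<'E'
from h import *
s=get_image("scene");z=.075
B=fit(s,.488,-.391,z,.0255,1,w=.01);print(B.round(4), "cup scene .4869 -.3884")
E
```

```text
clk 10.7 p [ 0.4914 -0.3938  0.1574] yaw -14.52 tilt [ 0.008 -0.008 -1.   ] w 0.08514664776635884 F [ 0.1 -0.4 -0.2] gf 0.0 q [-0.79  0.4   1.51 -0.    1.22 -0.53]
roll -0.02 cm x,y,z [34.06  1.17 13.34]
[ 6.7035  0.4865 -0.3915] cup scene .4869 -.3884
```

Call:
send_rows --steps '[1, 2, 0, 0, 0, 1, 3.5, 0.2, 0, 0, 1, 3.5, 0.2, 0, 0, 1, 3.5, 0.2, 0, 0, 1, 3.5, 0.2, 0, 0, 1, 3.5, 0.2, 0, 0, 1, 3.5, 0.2, 0, 0, 1, 3.5, 0, 0, 0, 1, 3.5, 0, 0, 0, 1, 3, 0, 0, 0, 1, 1, 0, 0, 0, 1, 0, 0, 0, 0]'

```text
clock: 11.95
position: [0.5848, -0.0631, 0.15]
ee_rot: [-0.001, 0.79, 0.613, -0.001]
contact_force: [-1.0, -0.0, 0.0]
width: 0.0854
gripper_force: 0.0
```

```bash
python3 g.py .588 -.067 .024 -14.5; python3 - <<'E'
from h import *
s=get_image("scene");z=.075
B=fit(s,.488,-.391,z,.0255,1,w=.01);print(B.round(4), "cup scene .4869 -.3884")
t=get_image("top");A=fit(t,.491,-.395,z,.0255,1,w=.01);print(A.round(4), "cup .4909,-.3959")
b=overlay(s,(320,90,460,220),3,[(circ(*B[1:],z,.026),(0,0,255))],"pics/i.png")
a=overlay(t,(390,190,480,320),3,[(circ(*A[1:],z,.026),(0,0,255))],"pics/i1.png")
cv2.imwrite("pics/i.png",np.hstack([b,a]))
E
```

```text
clk 11.95 p [ 0.5848 -0.0631  0.15  ] yaw -14.36 tilt [-0.003  0.001 -1.   ] w 0.08540383257544161 F [-1. -0.  0.] gf 0.0 q [-0.23  0.35  1.6   0.    1.19  0.02]
roll 0.14 cm x,y,z [-0.3  0.4 12.6]
[26.4684  0.4865 -0.39  ] cup scene .4869 -.3884
[40.      0.4915 -0.394 ] cup .4909,-.3959
```

View pics/i.png

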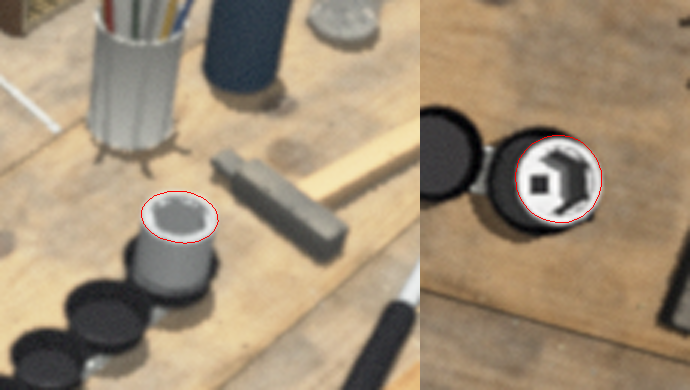

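The largest socket is seated: the rim fits at z = 75 mm in both views, 2 mm or less from the cup axis. Next is the large one.

Call:
send_rows --steps '[1, -0.3, 0.4, 1, 0, 1, 0, 0, 2.5, 0, 1, 0, 0, 3, 0, 1, 0, 0, 3, 0, 1, 0, 0, 2, 0, 1, 0, 0, 1, 0, 1, 0, 0, 0, 0, 1, 0, 0, 0, 0]'

```text
clock: 12.85
position: [0.5895, -0.07, 0.0267]
ee_rot: [0.0, 0.791, 0.612, 0.0]
contact_force: [0.6, -0.2, -0.3]
width: 0.0854
gripper_force: 0.0
```

Call:
send_rows --steps '[-1, 0, 0, 0, 0, -1, 0, 0, 0, 0, -1, 0, 0, 0, 0, -1, 0, 0, 0, 0, -1, 0, 0, 0, 0, -1, 0, 0, 0, 0, -1, 0, 0, 0, 0]'

```text
clock: 13.55
position: [0.5888, -0.0691, 0.0275]
ee_rot: [0.0, 0.791, 0.612, 0.0]
contact_force: [-1.5, 1.6, 5.5]
width: 0.0427
gripper_force: 51.0
```

```bash
for i in 1 ; do python3 g.py .506 -.3255 .145 -14.5;done
```

```text
clk 13.55 p [ 0.5888 -0.0691  0.0275] yaw -14.5 tilt [ 0. -0. -1.] w 0.04274177365811899 F [-1.5  1.6  5.5] gf 51.0 q [-0.23  0.48  1.74 -0.    0.92  0.02]
roll -0.0 cm x,y,z [-26.9   -1.59 -11.75]
```

Call:
send_rows --steps '[-1, 0, 0, -1, 0, -1, 0, 0, -2, 0, -1, 0, 0, -3, 0, -1, 0, 0, -3, 0, -1, 0, 0, -2, 0, -1, -1, -0.2, -1, 0, -1, -2, -0.4, 0, 0, -1, -3, -0.5, 0, 0, -1, -3.5, -0.5, 0, 0, -1, -3.5, 0, 0, 0, -1, -3.5, 0, 0, 0, -1, -3.5, 0, 0, 0]'

```text
clock: 14.75
position: [0.5215, -0.2601, 0.1455]
ee_rot: [-0.001, 0.791, 0.612, -0.001]
contact_force: [1.1, -0.5, -4.2]
width: 0.0426
gripper_force: 51.5
```

Call:
send_rows --steps '[-1, -3, 0, 0, 0, -1, -2.1, 0, 0, 0, -1, -1.4, 0, 0, 0, -1, -0.6, 0, 0, 0, -1, 0, 0, 1, 0, -1, 0, 0, 2, 0, -1, 0, 0, 2, 0, -1, 0, 0, 1.5, 0, -1, 0, 0, 0.8, 0, -1, 0, 0, 0, 0, -1, 0, 0, 0, 0, -1, 0, 0, 0, 0]'

```text
clock: 15.95
position: [0.5062, -0.3277, 0.0742]
ee_rot: [0.001, 0.791, 0.612, 0.0]
contact_force: [0.6, 0.4, -2.6]
width: 0.0425
gripper_force: 51.5
```

```bash
python3 g.py .506 -.3255 .042 -14.5;  python3 - <<'E'
from h import *
s=get_image("scene");t=get_image("top");h=.0745-.027
x,y=.506,-.3255
for n,d,c,box in(("s",s,(.5043,-.3221),(290,110,430,230)),("t",t,(.5083,-.3291),(350,190,450,310))):
    it=[(circ(*c,h+.054,.022),(0,0,255)),(circ(*c,h,.022),(0,255,0)),(circ(*c,.032,.031),(255,0,0))]
    cv2.imwrite(f"pics/j{n}.png",overlay(d,box,3,it,"pics/x.png"))
cv2.imwrite("pics/j.png",np.hstack([cv2.imread("pics/js.png"),cv2.imread("pics/jt.png")]))
E
```

```text
clk 15.95 p [ 0.5062 -0.3277  0.0742] yaw -14.5 tilt [ 0.002 -0.001 -1.   ] w 0.04249848595252505 F [ 0.6  0.4 -2.6] gf 51.5 q [-0.69  0.44  1.67 -0.    1.03 -0.44]
roll -0.0 cm x,y,z [ 0.21 -0.07  3.22]
```

View pics/j.png

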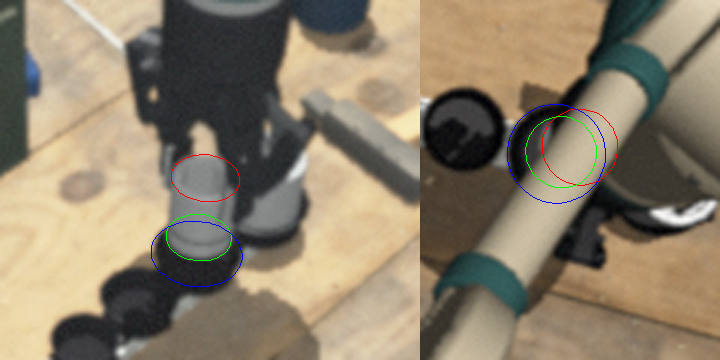

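In the scene view the socket's base matches the concentric prediction (the green ellipse at (199,237)). Lowering it in.

Call:
send_rows --steps '[-1, 0, 0, 0.5, 0, -1, 0, 0, 0.5, 0, -1, 0, 0, 0.5, 0, -1, 0, 0, 0.4, 0, -1, 0, 0, 0.3, 0, -1, 0, 0, 0.3, 0, -1, 0, 0, 0, 0]'

```text
clock: 16.75
position: [0.5054, -0.3275, 0.0478]
ee_rot: [-0.0, 0.791, 0.612, -0.0]
contact_force: [0.4, 0.3, -3.8]
width: 0.0423
gripper_force: 51.5
```

Call:
send_rows --steps '[-1, 0, 0, 0.2, 0, -1, 0, 0, 0.2, 0, -1, 0, 0, 0.1, 0, -1, 0, 0, 0.1, 0, -1, 0, 0, 0, 0]'

```text
clock: 17.25
position: [0.5055, -0.3276, 0.0425]
ee_rot: [0.0, 0.791, 0.612, -0.0]
contact_force: [-0.1, -0.2, -2.7]
width: 0.0424
gripper_force: 51.7
```

Call:
send_rows --steps '[-1, 0, 0, 0.1, 0, -1, 0, 0, 0, 0, 1, 0, 0, 0, 0, 1, 0, 0, 0, 0, 1, 0, 0, 0, 0, 1, 0, 0, 0, 0, 1, 0, 0, 0, 0, 1, 0, 0, -1, 0, 1, 0, 0, -3, 0, 1, 0, 0, -4, 0, 1, 0, 0, -3, 0, 1, 0, 0, 0, 0]'

```text
clock: 18.45
position: [0.5082, -0.3297, 0.1572]
ee_rot: [0.005, 0.791, 0.612, 0.001]
contact_force: [0.7, -0.5, 0.3]
width: 0.0858
gripper_force: 0.0
```

Call:
send_rows --steps '[1, 2, -0.65, 0, 0, 1, 3.3, -1, 0, 0, 1, 3.3, -1, 0, 0, 1, 3.3, -1, 0, 0, 1, 3.3, -1, 0, 0, 1, 3.3, -1, 0, 0, 1, 3.3, -1, 0, 0, 1, 3.3, -1, 0, 0, 1, 3.3, -1, 0, 0, 1, 3.3, -1, 0, 0, 1, 3, -1, 0, 0, 1, 1.5, -1, 0, 0]'

```text
clock: 19.65
position: [0.4815, 0.0552, 0.1502]
ee_rot: [-0.001, 0.79, 0.613, -0.001]
contact_force: [0.9, -0.5, -0.3]
width: 0.0854
gripper_force: 0.0
```

Call:
send_rows --steps '[1, 0, 0, 0, 0, 1, 0, 0, 0, 0]'

```text
clock: 19.85
position: [0.4823, 0.0526, 0.1506]
ee_rot: [-0.0, 0.79, 0.613, -0.001]
contact_force: [-0.5, -1.1, -0.2]
width: 0.0854
gripper_force: 0.0
```

```bash
python3 g.py .483 .0525 .024 -14.5; python3 - <<'E'
from h import *
t=get_image("top");s=get_image("scene");z=.069
print(fit(t,.508,-.327,z,.0215,1,w=.01).round(4),fit(s,.504,-.323,z,.0215,1,w=.01).round(4),"cup .5083,-.3291 | .5043 -.3221")
E
```

```text
clk 19.85 p [0.4823 0.0526 0.1506] yaw -14.43 tilt [-0.002 -0.    -1.   ] w 0.08543948018191798 F [-0.5 -1.1 -0.2] gf 0.0 q [-0.03  0.21  1.82 -0.    1.12  0.22]
roll 0.07 cm x,y,z [ 0.    0.07 12.66]
[40.      0.509  -0.3275] [29.79   0.504 -0.323] cup .5083,-.3291 | .5043 -.3221
```

Call:
send_rows --steps '[1, 0, 0, 1, 0, 1, 0, 0, 2.5, 0, 1, 0, 0, 3, 0, 1, 0, 0, 3, 0, 1, 0, 0, 2, 0, 1, 0, 0, 1, 0, 1, 0, 0, 0, 0, 1, 0, 0, 0, 0]'

```text
clock: 20.75
position: [0.4841, 0.0518, 0.0266]
ee_rot: [0.0, 0.791, 0.612, 0.0]
contact_force: [1.0, -0.4, 0.2]
width: 0.0853
gripper_force: 0.0
```

Call:
send_rows --steps '[-1, 0, 0, 0, 0, -1, 0, 0, 0, 0, -1, 0, 0, 0, 0, -1, 0, 0, 0, 0, -1, 0, 0, 0, 0, -1, 0, 0, 0, 0, -1, 0, 0, 0, 0, -1, 0, 0, 0, 0]'

```text
clock: 21.55
position: [0.4838, 0.0522, 0.0272]
ee_rot: [0.0, 0.791, 0.612, 0.0]
contact_force: [-0.2, 0.3, 4.7]
width: 0.0345
gripper_force: 49.4
```

```bash
python3 g.py .5206 -.2673 .145 -14.5
```

```text
clk 21.55 p [0.4838 0.0522 0.0272] yaw -14.52 tilt [ 0.001 -0.    -1.   ] w 0.03447957085703401 F [-0.2  0.3  4.7] gf 49.4 q [-0.04  0.36  1.98 -0.    0.8   0.22]
roll -0.02 cm x,y,z [-30.01  11.56 -11.78]
```

Call:
send_rows --steps '[-1, 0, 0, -1, 0, -1, 0, 0, -2.5, 0, -1, 0, 0, -3, 0, -1, 0, 0, -3, 0, -1, 0, 0, -1.5, 0, -1, -1.5, 0.55, -1, 0, -1, -2.5, 1, 0, 0, -1, -3, 1.2, 0, 0, -1, -3, 1.2, 0, 0, -1, -3, 1.2, 0, 0, -1, -3, 1.2, 0, 0, -1, -3, 1.2, 0, 0]'

```text
clock: 22.75
position: [0.5086, -0.1518, 0.1467]
ee_rot: [-0.0, 0.791, 0.612, -0.0]
contact_force: [0.2, -0.0, -2.0]
width: 0.0344
gripper_force: 50.4
```

Call:
send_rows --steps '[-1, -3, 1.2, 0, 0, -1, -3, 1.2, 0, 0, -1, -2.5, 1, 0, 0, -1, -1.5, 0.6, 0, 0, -1, -1, 0, 0, 0, -1, 0, 0, 1, 0, -1, 0, 0, 2, 0, -1, 0, 0, 2, 0, -1, 0, 0, 1.5, 0, -1, 0, 0, 0.8, 0, -1, 0, 0, 0, 0, -1, 0, 0, 0, 0]'

```text
clock: 23.95
position: [0.5203, -0.2667, 0.0736]
ee_rot: [0.0, 0.791, 0.612, 0.0]
contact_force: [0.7, 0.1, -1.8]
width: 0.0344
gripper_force: 50.3
```

```bash
python3 g.py .5206 -.2673 .042 -14.5;  python3 - <<'E'
from h import *
s=get_image("scene");t=get_image("top");h=.0745-.027
for n,d,c,box in(("s",s,(.5179,-.2636),(260,120,400,240)),("t",t,(.5234,-.2711),(320,190,420,310))):
    it=[(circ(*c,h+.048,.018),(0,0,255)),(circ(*c,h,.018),(0,255,0)),(circ(*c,.032,.027),(255,0,0))]
    cv2.imwrite(f"pics/k{n}.png",overlay(d,box,3,it,"pics/x.png"))
cv2.imwrite("pics/k.png",np.hstack([cv2.imread("pics/ks.png"),cv2.imread("pics/kt.png")]))
E
```

```text
clk 23.95 p [ 0.5203 -0.2667  0.0736] yaw -14.49 tilt [ 0. -0. -1.] w 0.03444279183437939 F [ 0.7  0.1 -1.8] gf 50.3 q [-0.59  0.42  1.71  0.    1.01 -0.34]
roll 0.01 cm x,y,z [-0.05  0.04  3.16]
```

View pics/k.png

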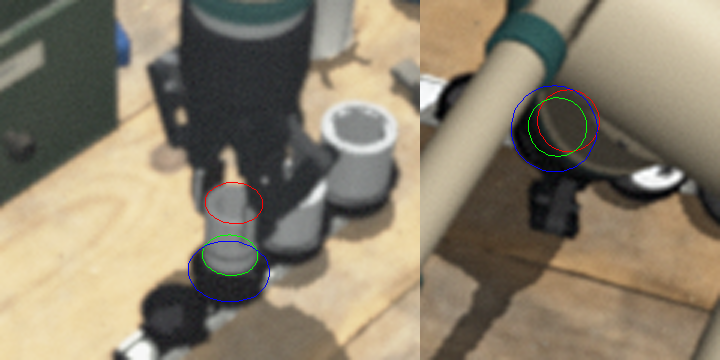

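The medium socket's base (about (231,255)) is concentric with its cup in the scene view. Lowering.

Call:
send_rows --steps '[-1, 0, 0, 0.5, 0, -1, 0, 0, 0.5, 0, -1, 0, 0, 0.5, 0, -1, 0, 0, 0.4, 0, -1, 0, 0, 0.3, 0, -1, 0, 0, 0.3, 0, -1, 0, 0, 0, 0]'

```text
clock: 24.75
position: [0.5204, -0.2676, 0.048]
ee_rot: [0.0, 0.791, 0.612, -0.0]
contact_force: [0.3, -1.0, -3.4]
width: 0.0344
gripper_force: 50.4
```

Call:
send_rows --steps '[-1, 0, 0, 0.2, 0, -1, 0, 0, 0.2, 0, -1, 0, 0, 0.1, 0, -1, 0, 0, 0.1, 0, -1, 0, 0, 0, 0]'

```text
clock: 25.25
position: [0.5205, -0.2677, 0.0424]
ee_rot: [0.001, 0.791, 0.612, 0.0]
contact_force: [1.5, -0.9, -2.8]
width: 0.0345
gripper_force: 50.4
```

Call:
send_rows --steps '[-1, 0, 0, 0.1, 0, -1, 0, 0, 0, 0, 1, 0, 0, 0, 0, 1, 0, 0, 0, 0, 1, 0, 0, 0, 0, 1, 0, 0, 0, 0, 1, 0, 0, 0, 0, 1, 0, 0, -1, 0, 1, 0, 0, -3, 0, 1, 0, 0, -4, 0, 1, 0, 0, -3, 0, 1, 0, 0, 0, 0]'

```text
clock: 26.45
position: [0.5229, -0.2691, 0.1571]
ee_rot: [0.005, 0.791, 0.612, 0.002]
contact_force: [0.5, 0.3, -0.8]
width: 0.0858
gripper_force: 0.0
```

Call:
send_rows --steps '[1, 2, -1.2, 0, 0, 1, 3, -1.6, 0, 0, 1, 3, -1.6, 0, 0, 1, 3, -1.7, 0, 0, 1, 3, -1.7, 0, 0, 1, 2, -1.1, 0, 0, 1, 1, -0.5, 0, 0, 1, 0, 0, 0, 0, 1, 0, 0, 0, 0]'

```text
clock: 27.35
position: [0.4723, -0.0798, 0.1514]
ee_rot: [0.001, 0.791, 0.612, -0.0]
contact_force: [-0.2, -0.7, -0.5]
width: 0.0852
gripper_force: 0.0
```

```bash
python3 g.py .472 -.080 .024 -14.5; python3 - <<'E'
from h import *
t=get_image("top");s=get_image("scene");z=.063
print(fit(t,.522,-.270,z,.0175,1,w=.01).round(4),fit(s,.518,-.264,z,.0175,1,w=.01).round(4),"cup .5234,-.2711 | .5179 -.2636")
E
```

```text
clk 27.35 p [ 0.4723 -0.0798  0.1514] yaw -14.51 tilt [ 0.001 -0.001 -1.   ] w 0.08522514076888411 F [-0.2 -0.7 -0.5] gf 0.0 q [-0.31  0.19  1.83 -0.    1.12 -0.06]
roll -0.01 cm x,y,z [-0.03 -0.02 12.74]
[40.     0.523 -0.269] [20.0051  0.516  -0.265 ] cup .5234,-.2711 | .5179 -.2636
```

Call:
send_rows --steps '[1, 0, 0, 1, 0, 1, 0, 0, 2.5, 0, 1, 0, 0, 3, 0, 1, 0, 0, 3, 0, 1, 0, 0, 2.2, 0, 1, 0, 0, 1, 0, 1, 0, 0, 0, 0, 1, 0, 0, 0, 0]'

```text
clock: 28.25
position: [0.4723, -0.0796, 0.0246]
ee_rot: [0.0, 0.791, 0.612, 0.0]
contact_force: [0.3, 0.7, 1.0]
width: 0.0854
gripper_force: 0.0
```

Call:
send_rows --steps '[-1, 0, 0, 0, 0, -1, 0, 0, 0, 0, -1, 0, 0, 0, 0, -1, 0, 0, 0, 0, -1, 0, 0, 0, 0, -1, 0, 0, 0, 0, -1, 0, 0, 0, 0, -1, 0, 0, 0, 0, -1, 0, 0, 0, 0]'

```text
clock: 29.15
position: [0.4721, -0.0792, 0.0249]
ee_rot: [0.0, 0.791, 0.612, 0.0]
contact_force: [-0.8, 0.9, 5.9]
width: 0.0263
gripper_force: 48.9
```

```bash
python3 g.py .5338 -.2161 .145 -14.5
```

```text
clk 29.15 p [ 0.4721 -0.0792  0.0249] yaw -14.52 tilt [ 0.001 -0.    -1.   ] w 0.026298884199290263 F [-0.8  0.9  5.9] gf 48.9 q [-0.31  0.35  2.   -0.    0.79 -0.06]
roll -0.02 cm x,y,z [-11.71   9.4  -12.01]
```

Call:
send_rows --steps '[-1, 0, 0, -1, 0, -1, 0, 0, -2.5, 0, -1, 0, 0, -3, 0, -1, 0, 0, -3, 0, -1, 0, 0, -1.5, 0, -1, -1.2, 0.9, -1, 0, -1, -2.5, 2, 0, 0, -1, -2.5, 2, 0, 0, -1, -2.5, 2, 0, 0, -1, -2, 1.6, 0, 0, -1, -1, 0.9, 0, 0, -1, 0, 0, 0, 0]'

```text
clock: 30.35
position: [0.5339, -0.2171, 0.1441]
ee_rot: [0.0, 0.791, 0.611, -0.0]
contact_force: [-0.9, 1.0, -1.0]
width: 0.0265
gripper_force: 49.6
```

Call:
send_rows --steps '[-1, 0, 0, 1, 0, -1, 0, 0, 2, 0, -1, 0, 0, 2, 0, -1, 0, 0, 1.5, 0, -1, 0, 0, 0.8, 0, -1, 0, 0, 0, 0, -1, 0, 0, 0, 0]'

```text
clock: 31.05
position: [0.5334, -0.2154, 0.0716]
ee_rot: [0.0, 0.791, 0.612, 0.0]
contact_force: [0.6, -0.2, -0.4]
width: 0.0258
gripper_force: 49.5
```

```bash
python3 g.py .5338 -.2161 .040 -14.5;  python3 - <<'E'
from h import *
s=get_image("scene");t=get_image("top");h=.072-.025
for n,d,c,box in(("s",s,(.531,-.2126),(230,130,370,250)),("t",t,(.5365,-.2196),(290,180,390,300))):
    it=[(circ(*c,h+.044,.014),(0,0,255)),(circ(*c,h,.014),(0,255,0)),(circ(*c,.032,.023),(255,0,0))]
    cv2.imwrite(f"pics/l{n}.png",overlay(d,box,3,it,"pics/x.png"))
cv2.imwrite("pics/l.png",np.hstack([cv2.imread("pics/ls.png"),cv2.imread("pics/lt.png")]))
E
```

```text
clk 31.05 p [ 0.5334 -0.2154  0.0716] yaw -14.49 tilt [ 0. -0. -1.] w 0.025773232822567355 F [ 0.6 -0.2 -0.4] gf 49.5 q [-0.5   0.41  1.74  0.    1.   -0.25]
roll 0.01 cm x,y,z [-0.06  0.06  3.16]
```

View pics/l.png

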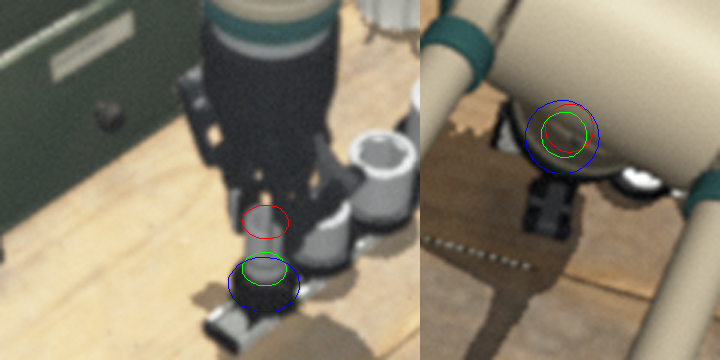

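The small socket is concentric with its cup at (264,270). Lowering.

Call:
send_rows --steps '[-1, 0, 0, 0.5, 0, -1, 0, 0, 0.5, 0, -1, 0, 0, 0.5, 0, -1, 0, 0, 0.4, 0, -1, 0, 0, 0.3, 0, -1, 0, 0, 0.3, 0, -1, 0, 0, 0, 0]'

```text
clock: 31.85
position: [0.533, -0.2158, 0.0458]
ee_rot: [-0.0, 0.791, 0.612, -0.0]
contact_force: [-0.6, 0.7, -0.8]
width: 0.0259
gripper_force: 49.5
```

Call:
send_rows --steps '[-1, 0, 0, 0.2, 0, -1, 0, 0, 0.2, 0, -1, 0, 0, 0.1, 0, -1, 0, 0, 0.1, 0, -1, 0, 0, 0, 0]'

```text
clock: 32.35
position: [0.5333, -0.2159, 0.0402]
ee_rot: [-0.0, 0.791, 0.612, -0.0]
contact_force: [-0.6, -0.4, -0.6]
width: 0.0264
gripper_force: 49.5
```

Release, lift and move clear toward the robot for a final look.

Call:
send_rows --steps '[-1, 0, 0, 0.1, 0, -1, 0, 0, 0, 0, 1, 0, 0, 0, 0, 1, 0, 0, 0, 0, 1, 0, 0, 0, 0, 1, 0, 0, 0, 0, 1, 0, 0, 0, 0, 1, 0, 0, -1, 0, 1, 0, 0, -3, 0, 1, 0, 0, -4, 0, 1, 0, 0, -3, 0, 1, 0, 0, -2, 0]'

```text
clock: 33.55
position: [0.5344, -0.2165, 0.1729]
ee_rot: [0.002, 0.791, 0.612, 0.001]
contact_force: [-0.4, -0.5, -0.4]
width: 0.0852
gripper_force: 0.0
```

Call:
send_rows --steps '[1, 2, -1.2, 0, 0, 1, 3, -1.6, 0, 0, 1, 3, -1.6, 0, 0, 1, 3, -1.6, 0, 0, 1, 3, -1.6, 0, 0, 1, 3, -1.6, 0, 0, 1, 3, -1, 0, 0, 1, 1, 0, 0, 0, 1, 0, 0, 0, 0]'

```text
clock: 34.45
position: [0.4878, 0.0138, 0.17]
ee_rot: [0.001, 0.79, 0.613, 0.001]
contact_force: [0.4, 0.1, -0.4]
width: 0.0856
gripper_force: 0.0
```

```bash
python3 g.py; python3 - <<'E'
from h import *
t=get_image("top");s=get_image("scene");ts=[];ss=[]
C=dict(small=(.5365,-.2196,.531,-.2126),medium=(.5234,-.2711,.5179,-.2636),large=(.5083,-.3291,.5043,-.3221),largest=(.4909,-.3959,.4869,-.3884))
for k,c in C.items():
    d,h=D[k];z=h+.015;A=fit(t,*c[:2],z,d/2-.0005,1);B=fit(s,*c[2:],z,d/2-.0005,1)
    print(k,A[0].round(),((A[1:]-c[:2])*1e3).round(1),B[0].round(),((B[1:]-c[2:])*1e3).round(1),"mm off cup axis top|scene")
    ts.append((circ(*A[1:],z,d/2),(0,0,255)));ss.append((circ(*B[1:],z,d/2),(0,0,255)))
a=overlay(t,(310,200,460,300),3,ts,"pics/x.png");b=overlay(s,(280,140,400,240),3,ss,"pics/x.png")
cv2.imwrite("pics/n.png",np.hstack([a[:300],b[:300]])[:,:800])
E
```

```text
clk 34.45 p [0.4878 0.0138 0.17  ] yaw -14.38 tilt [ 0.002 -0.001 -1.   ] w 0.08556745933300079 F [ 0.4  0.1 -0.4] gf 0.0 q [-0.11  0.19  1.78 -0.    1.17  0.14]
small 40.0 [-0.5  1. ] 21.0 [ 0.5 -2. ] mm off cup axis top|scene
medium 40.0 [0. 1.] 28.0 [ 0.5 -1.5] mm off cup axis top|scene
large 40.0 [0.5 2.5] 30.0 [-0.5 -1. ] mm off cup axis top|scene
largest 40.0 [0.5 2. ] 26.0 [-0.5 -1.5] mm off cup axis top|scene
```

View pics/n.png

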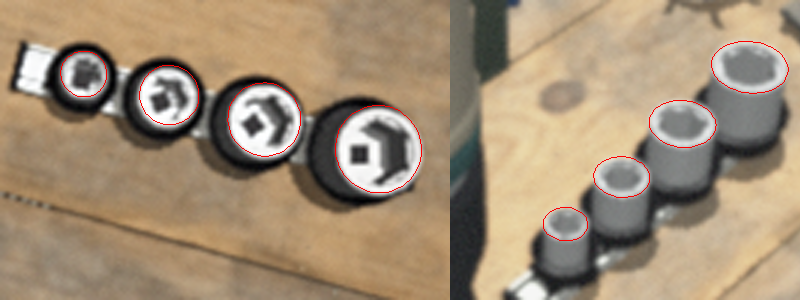

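All four sockets stand upright in their own cups at full depth: the rims fit at floor height plus socket height, and the offsets are 2.5 mm or less. The arm is clear, so I'm handing it in.

```bash
python3 -c "from rig import *; print(sign_off())"
```

```text
the job is handed in; nothing more can be done
None
```

I put all four sockets in their matching cups, upright and let go; camera fits put each within about 2.5 mm of its cup's axis and at full depth. I signed off at about 34.5 s with the arm clear, and sign-off returned no verdict.

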